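# Open the purge-gas valve to its stop and ease it back

### The arm

A 6-joint arm with a two-finger parallel gripper is mounted at the origin on a cart in front of the work surface, level with it; the furniture and walls round the work are solid. World frame = base frame: x ahead of the robot, y to its left, z up, the work surface at z = 0. Lengths are in m, angles in degrees, forces in N, time in s.
With the tool pointing down it reaches from about 0.4 to 0.825 m from the base axis. Payload 7 kg.
Tool frame: the origin (TCP) lies between the finger pads, 19 mm behind the fingertips; this is the grasp point; z points along the fingers, y is the line along which they close (so a half turn about z gives the same grasp; the last joint's range is limited). The gripper opens to 88 mm and grips with 3 to 60 N. Pads are 19 mm wide; open, the fingers measure 130 mm over their backs; the gripper's body (78 mm by 193 mm) begins 47 mm behind the grasp point.
Start: joints at [-51.904, 20.546, 0.682, 0, -70.136, -16.507], TCP at [0.248, -0.628, 0.245] pointing down, gripper open.
Joint ranges: [-176.03, 176.03], [-82.01, 121.73], [-58.28, 71.71], [-173.87, 95.51], [-174.79, -0.11], [-173.66, 173.66]. Speed limits (degrees/s): [136.94, 136.94, 172.46, 180, 180, 180].

### API

Orientations are given as [roll, pitch, yaw] about the fixed x, y, z axes, in that order (R = Rz(yaw) Ry(pitch) Rx(roll)).
In Python, from plant import r gives the robot as it stands.
- The arm moves only by the tool send_rows, never from a script. Its argument "steps" is a list of rows, each an object with "dp": the shift along the tool's x, y, z in mm, a list of three; "roll": the turn about the tool's z in rad; "jaw": the opening in per cent of the stroke, from 0 (shut) to 100 (fully open). In form: [{"dp": [tx, ty, tz], "roll": roll, "jaw": jaw}, ...]. A call has 1 to 5 rows; each row is the pose to reach, as a shift and turn from the pose commanded when the call began, along the tool's axes at that moment; what a row does not reach only later rows make up. A row lasts 1/8 s, in which the tool goes at most 62.5 mm and 10.7 degrees, less where a joint would pass 70% of its speed; a pose out of reach is approached as far as the arm can. A call with a gripper value outside its range is refused whole. The fingers move at their own pace and stop on an object; "newtons" is the grip in N (left out, the last holds). Time passes only in rows, so rows that repeat a pose let the fingers close. It gives the time, the measured TCP pose, the force, the opening and the grip force at its end, in the units of the state.
- r.get_state(): the state, without advancing time (a new reading comes with each control period).
- r.capture(name): name is "scene" or "side" or "wrist"; returns a dict with "image" (384x512x3 uint8, blue, green, red), "K" (3x3 intrinsics, pixels), "rvec" (rotation vector, rad) and "tvec" (3), from world to camera coordinates, as OpenCV has them. Camera axes: x right, y down, z forward; pixel columns grow to the right and rows downward; lengths in m; the calibration is good to about 2 mm. The wrist camera is an equidistant fisheye: a pixel r from the principal point sees the ray r / f radians off the axis. A picture is of the moment at which its call begins. There is no depth.
- r.close_job(): hands the job in; it is judged then, once.
The state is a dict: "time_s": time; "joints": joint angles; "qd": joint speeds; "joint_torque": joint torques, N m; "tcp_pos": TCP position; "eef_rot": TCP orientation; "contact_force": force on the tool from outside, world axes, zero at the start; "moment": the same for the moment, N m; "gripper_width": finger opening in m; "gripper_force": force on a finger pad.
Only numpy, scipy, OpenCV 4.12 (cv2) and the standard library are available. Lean on these libraries where they do the work, as an engineer would, in place of code of your own. Each camera call takes 0.05 s, during which the arm holds its last target. There are 200 camera calls.

### The job

Open the crank-handled purge valve: wind its handwheel anticlockwise (the wheel climbs as it turns) until it comes up firmly, but not hard, against its stop, and keep it pressed there for about half a second. Then ease it back clockwise about a quarter turn so that it cannot seize open, and let go. Leave the other valve and the things around alone.

Things in the scene. Friction and masses are not known exactly. Their poses are not given: they have to be found in the camera images.
- purge_valve: The valve to open, fixed: aluminium plate 100 x 84 x 10 mm, brass body with ports 60 mm out to +-y, steel yoke to 123 mm high, on top a level aluminium handwheel with an upright crank handle. Origin: centre of the plate's underside, on the vertical stem axis. The spindle drags with about 0.12 N m (2.4 N at the handle) and stays where it is left; its stop is inside, to be felt.
- wheel_hub (a point): Centre of the handwheel on the stem axis, in the rim's plane; turns with the spindle, its x axis towards the crank. Rim: 12 mm bar on a circle of 50 mm radius, three spokes; hub nut 12 mm above the rim plane. Steep thread: wheel and handle climb 20 mm per anticlockwise turn seen from above (3.18 mm per rad). It starts 0.85 to 1.65 turns short of its stop.
- crank (a point): Middle of the upright black crank handle (18 mm across, 10 to 58 mm above the rim plane), 50 mm from the stem axis, 33 mm above the rim plane; TCP here: fingertips 8 mm over the rim. Its sleeve spins freely: a hand of constant direction can carry it round. The wheel is sprung on the spindle, 4 N per mm at the handle. Firm: 7 N or more along the circle at the handle; over 24 N overstrains it.
- knob_valve: The other valve, fixed to the bench: same plate and body, but a plain black lobed knob on top (48 mm across, 106 mm high) and no handwheel. Origin: centre of the plate's underside. Leave alone. The two valves may stand either way round.
- lobed_knob (a joint): Angle of the lobed knob of the other valve, rad; starts at 0 and must stay.
- beaker_50: Small glass beaker, 47 mm across and 58 mm high, behind the valves; origin under its centre. Bystander.
- amber_b: Amber bottle with black cap, 48 mm across and 100 mm high, behind the valves; origin under its centre. Bystander.
- petri_dish: Petri dish, 55 mm across and 13 mm high, behind the valves; origin under its centre. Bystander.
- hex_key: Black L-shaped hex key, 74 x 34 x 7 mm, lying left of the valves; origin under its centre. Bystander.
- marker_black: Marker pen, white and black, 123 x 17 mm, lying at the bench's front; origin under its centre. Bystander.

How it is judged:
By the outcome, as a careful person would: the job done as asked, in the order asked, and still so for the second after the job is handed in, with the robot touching nothing.
It also fails if it takes over 72 s, if anything falls off the work surface, if the arm or the gripper's body presses on something with over 40 N, if the wrist force passes 120 N, or if a joint passes its speed limit or range.

## Working session

There is one attempt and no reset: what is moved stays moved. The work goes in short steps, Python scripts to look and compute and a tool call to move; the robot and the scene stay as the last step left them, time stands still between calls to the robot, and variables do not carry over. Pictures are saved under pics/ and viewed, at most 10 in all, crops included, and the job is handed in when it is done.

Besides the shell and the picture viewer there is one more tool, called in YAML: its name, and indented under it one key for each argument. send_rows: Moves the arm, as the interface text tells. Its arguments: {"type":"object","properties":{"steps":{"type":"array","items":{"type":"object","properties":{"dp":{"type":"array","items":{"type":"number"}},"roll":{"type":"number"},"jaw":{"type":"number"}}}},"newtons":{"type":"number"}},"required":["steps"]}

```bash
ls; mkdir -p pics; python3 - <<'E'
from plant import r
import cv2,numpy as np
s=r.get_state();print({k:np.round(v,3).tolist() for k,v in s.items()})
a=r.capture("scene");b=r.capture("side")
for n,c in(("scene",a),("side",b)):
  cv2.imwrite(f"pics/{n}0.png",c["image"]);print(n,c["K"].tolist(),c["rvec"],c["tvec"])
E
```

```text
pics
{'time_s': 0.0, 'joints': [-51.906, 20.59, 0.634, -0.02, -70.138, -16.509], 'qd': [-0.018, -0.042, 0.014, 0.116, -0.071, -0.005], 'joint_torque': [-0.002, -58.27, 29.307, 6.998, 0.007, -0.0], 'tcp_pos': [0.248, -0.627, 0.244], 'eef_rot': [179.904, -0.009, -158.422], 'contact_force': [-0.236, -0.102, -0.774], 'moment': [0.02, -0.047, -0.005], 'gripper_force': 0.0, 'gripper_width': 0.088}
scene [[361.56921005200434, 0.0, 258.69945673888907], [0.0, 361.56921005200434, 187.3211580313368], [0.0, 0.0, 1.0]] [ 0.65988296 -2.53306163  1.28027075] [0.60737047 0.13024408 1.01692969]
side [[355.9281308234057, 0.0, 256.36645333689245], [0.0, 355.9281308234057, 195.00785202199378], [0.0, 0.0, 1.0]] [ 2.12636663 -0.00714762 -0.00245841] [-0.54427724  0.25657218  0.69237037]
```

View pics/scene0.png

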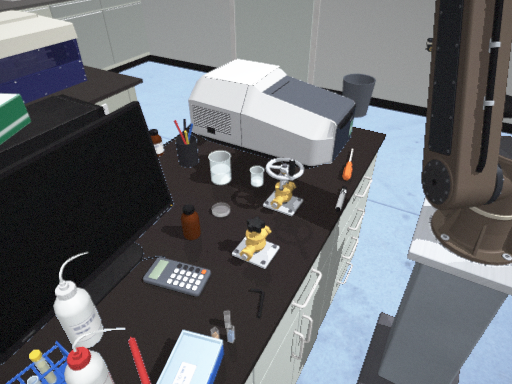

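View pics/side0.png

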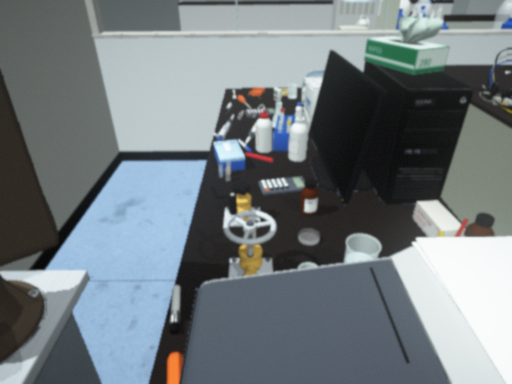

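The wheel is at about (284,169) in scene and (249,227) in side. The knob valve is at (255,240) in scene. I'll zoom in to find the crank.

```bash
cat > h.py <<'E'
import cv2,numpy as np
def cam(c):
    R=cv2.Rodrigues(np.array(c["rvec"],float))[0];t=np.array(c["tvec"],float).ravel()
    return R,t,np.array(c["K"],float)
def ray(c,u,v):
    R,t,K=cam(c);d=R.T@np.linalg.solve(K,[u,v,1.]);return -R.T@t,d/np.linalg.norm(d)
def plane(c,u,v,z):
    o,d=ray(c,u,v);return o+d*(z-o[2])/d[2]
def tri(*rs):
    A=sum(np.eye(3)-np.outer(d,d) for o,d in rs);b=sum((np.eye(3)-np.outer(d,d))@o for o,d in rs)
    return np.linalg.solve(A,b)
def proj(c,p):
    R,t,K=cam(c);q=K@(R@np.array(p)+t);return q[:2]/q[2]
def fproj(c,p):
    R,t,K=cam(c);q=R@np.array(p)+t;th=np.arctan2(np.hypot(q[0],q[1]),q[2]);a=np.arctan2(q[1],q[0])
    return K[:2,2]+K[0,0]*th*np.array([np.cos(a),np.sin(a)])
def fray(c,u,v):
    R,t,K=cam(c);x,y=u-K[0,2],v-K[1,2];th=np.hypot(x,y)/K[0,0];a=np.arctan2(y,x)
    return -R.T@t,R.T@np.array([np.sin(th)*np.cos(a),np.sin(th)*np.sin(a),np.cos(th)])
def fplane(c,u,v,z):
    o,d=fray(c,u,v);return o+d*(z-o[2])/d[2]
E
python3 - <<'E'
from plant import r
from h import *
a=r.capture("scene");b=r.capture("side")
print(tri(ray(a,284,169),ray(b,249,227)))
A=cv2.resize(a["image"][140:230,245:325],None,fx=5,fy=5,interpolation=2)
B=cv2.resize(b["image"][190:280,210:290],None,fx=5,fy=5,interpolation=2)
cv2.imwrite("pics/z1.png",np.hstack([A,B]))
E
```

```text
[0.53052946 0.14455814 0.12959526]
```

View pics/z1.png

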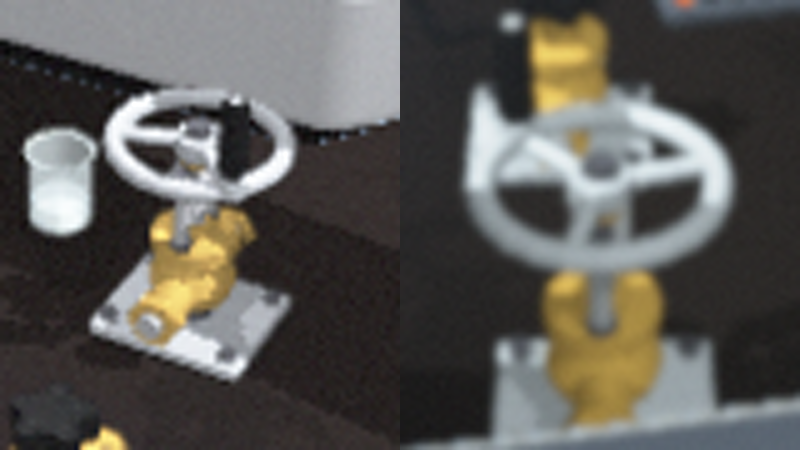

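The zoomed crops show the handle at about (292,167) in scene and (233,203) in side. The rim centre is at (285,169) and (250,227).

```bash
python3 - <<'E'
from plant import r
from h import *
a=r.capture("scene");b=r.capture("side")
h=tri(ray(a,285,169),ray(b,250,227));c=tri(ray(a,291.8,167.5),ray(b,233.2,203.2))
print(h,c,c-h,proj(a,h),proj(b,h),proj(a,c),proj(b,c))
for n,p in (("a",a),("b",b)): print(n,-cam(p)[0].T@cam(p)[1])
print("knob",plane(a,256,228,.1),"amber",plane(a,191,222,.05),"beaker",plane(a,257,177,.03), "petri",plane(a,221,210,0.01))
E
```

```text
[0.53047969 0.14298944 0.12973543] [0.49474499 0.17825537 0.16652983] [-0.0357347   0.03526593  0.0367944 ] [284.43082416 168.77303468] [249.20923746 227.3040401 ] [291.13950196 167.25829698] [232.34766701 203.49983543]
a [0.16862341 0.94366257 0.70786687]
b [ 0.54508147 -0.45517124  0.58064538]
knob [0.49455888 0.37372261 0.1       ] amber [0.68710011 0.39221496 0.05      ] beaker [0.65017198 0.093064   0.03      ] petri [0.6733568  0.27186834 0.01      ]
```

```bash
python3 - <<'E'
from plant import r
from h import *
a=r.capture("scene");b=r.capture("side")
for u,v in((195,128),(318,162),(335,162),(352,128)): print("bench",plane(a,u,v,0).round(2))
for u,v in((205,281),(398,262),(235,384),(190,320)): print("side z.2",plane(b,u,v,.2).round(2))
for u,v in((260,108),(330,117),(352,100),(275,66),(340,70)): print("scene z.2",plane(a,u,v,.2).round(2))
print("edge",plane(a,385,133,0).round(2),plane(a,320,265,0).round(2))
E
```

```text
bench [ 1.08 -0.13  0.  ]
bench [ 0.52 -0.14  0.  ]
bench [ 0.47 -0.17  0.  ]
bench [ 0.5  -0.46  0.  ]
side z.2 [ 0.47 -0.08  0.2 ]
side z.2 [ 0.76 -0.04  0.2 ]
side z.2 [ 0.52 -0.23  0.2 ]
side z.2 [ 0.46 -0.15  0.2 ]
scene z.2 [ 0.72 -0.05  0.2 ]
scene z.2 [ 0.49 -0.1   0.2 ]
scene z.2 [ 0.47 -0.27  0.2 ]
scene z.2 [ 0.88 -0.47  0.2 ]
scene z.2 [ 0.61 -0.56  0.2 ]
edge [ 0.37 -0.48  0.  ] [0.34 0.32 0.  ]
```

send_rows:
  steps:
    - {"dp": [0, 0, -40], "roll": 0, "jaw": 100}
    - {"dp": [0, 0, -90], "roll": -0.1, "jaw": 100}
    - {"dp": [0, 0, -90], "roll": -0.1, "jaw": 100}

```text
time_s: 0.78
tcp_pos: [0.2489, -0.6293, 0.3406]
eef_rot: [-179.5, -0.0, -152.6]
contact_force: [0.6, 0.4, -1.7]
gripper_width: 0.0876
gripper_force: 0.0
```

```bash
cat >> h.py <<'E'
def togo(s,p,yaw):
    "dp mm in tool axes, roll rad to reach p,yaw"
    from scipy.spatial.transform import Rotation as Ro
    R=Ro.from_euler("xyz",s["eef_rot"],degrees=True).as_matrix()
    return (R.T@(np.array(p)-s["tcp_pos"])*1000).round(1).tolist(), round(float(-np.radians((yaw-s["eef_rot"][2]+180)%360-180)),3)
E
python3 - <<'E'
from plant import r
from h import *
s=r.get_state();print(s["joints"],s["eef_rot"])
for p in((.40,-.25,.34),(.45,.10,.34),(.495,.178,.28)):print(togo(s,p,-45))
E
```

```text
[-51.90568223  18.17571231   9.38788024   0.09007816 -80.74508291
 -10.71573545] [-1.79524519e+02 -6.23233064e-04 -1.52607296e+02]
([-308.7, 267.2, -1.6], -1.878)
([-514.1, 555.0, -4.0], -1.878)
([-589.9, 604.0, 55.6], -1.878)
```

send_rows:
  steps:
    - {"dp": [-40, 34, 0], "roll": 0.1, "jaw": 100}
    - {"dp": [-78, 68, 0], "roll": 0.25, "jaw": 100}
    - {"dp": [-118, 102, 0], "roll": 0.4, "jaw": 100}
    - {"dp": [-160, 138, 0], "roll": 0.55, "jaw": 100}
    - {"dp": [-200, 173, 0], "roll": 0.7, "jaw": 100}

```text
time_s: 1.4
tcp_pos: [0.3469, -0.3804, 0.3349]
eef_rot: [180.0, -0.0, 166.9]
contact_force: [0.8, 0.5, -0.2]
gripper_width: 0.0877
gripper_force: 0.0
```

```bash
python3 - <<'E'
from plant import r
from h import *
s=r.get_state();print(s["joints"],s["eef_rot"],s["tcp_pos"])
for p in((.40,-.25,.34),(.45,.10,.34),(.495,.178,.28)):print(togo(s,p,-225))
E
```

```text
[-2.57707444e+01  2.51492354e+00 -1.06571352e+01 -1.36630363e-02
 -7.68364307e+01 -7.73340633e+01] [ 1.79985159e+02 -5.36619597e-03  1.66892081e+02] [ 0.34686889 -0.380355    0.33489169]
([-22.2, 139.0, -5.1], 0.557)
([8.5, 491.2, -5.0], 0.557)
([-17.6, 577.4, 55.0], 0.557)
```

send_rows:
  steps:
    - {"dp": [-10, 55, 0], "roll": 0.1, "jaw": 100}
    - {"dp": [-18, 110, 0], "roll": 0.2, "jaw": 100}
    - {"dp": [-22, 165, -5], "roll": 0.3, "jaw": 100}
    - {"dp": [-20, 220, -5], "roll": 0.4, "jaw": 100}
    - {"dp": [-15, 275, -5], "roll": 0.5, "jaw": 100}

```text
time_s: 2.02
tcp_pos: [0.422, -0.1155, 0.34]
eef_rot: [180.0, -0.0, 138.3]
contact_force: [0.1, 0.4, 0.0]
gripper_width: 0.0877
gripper_force: 0.0
```

```bash
python3 - <<'E'
from plant import r
from h import *
s=r.get_state();print(s["joints"],s["eef_rot"],s["tcp_pos"])
for p in((.45,.10,.34),(.495,.178,.28)):print(togo(s,p,-225))
E
```

```text
[ 1.06828817e+01 -5.71233965e+00 -1.79269369e+01 -1.28833078e-02
 -7.77737797e+01 -1.42338810e+02] [ 1.79983106e+02 -2.86662468e-03  1.38341345e+02] [ 0.42201262 -0.11549299  0.3400438 ]
([122.3, 179.6, 0.1], 0.058)
([140.5, 267.8, 60.1], 0.058)
```

send_rows:
  steps:
    - {"dp": [35, 50, 0], "roll": -0.05, "jaw": 100}
    - {"dp": [75, 105, 0], "roll": -0.1, "jaw": 100}
    - {"dp": [108, 160, 0], "roll": -0.15, "jaw": 80}
    - {"dp": [130, 215, 20], "roll": -0.15, "jaw": 60}
    - {"dp": [140, 267, 40], "roll": -0.15, "jaw": 55}

```text
time_s: 2.65
tcp_pos: [0.4935, 0.1774, 0.3007]
eef_rot: [179.9, 0.0, 147.2]
contact_force: [1.3, -0.5, 0.2]
gripper_width: 0.0631
gripper_force: 0.0
```

send_rows:
  steps:
    - {"dp": [0, 0, 0], "roll": 0, "jaw": 55}
    - {"dp": [0, 0, 0], "roll": 0, "jaw": 55}

```text
time_s: 2.9
tcp_pos: [0.4933, 0.1749, 0.2999]
eef_rot: [-179.9, -0.0, 147.2]
contact_force: [-0.6, -0.5, 0.7]
gripper_width: 0.0492
gripper_force: 0.0
```

```bash
python3 - <<'E'
from plant import r
from h import *
s=r.get_state();print(s["joints"],s["eef_rot"],s["tcp_pos"])
w=r.capture("wrist");cv2.imwrite("pics/w0.png",w["image"])
print(w["K"],"hub",fproj(w,(.5305,.143,.13)),"crank top",fproj(w,(.495,.178,.188)),-cam(w)[0].T@cam(w)[1])
E
```

```text
[ 4.10245551e+01  4.33098421e+00 -1.31854514e+01  4.89117880e-04
 -7.25739046e+01 -1.63849959e+02] [-1.79913095e+02 -2.46804010e-02  1.47174725e+02] [0.49327917 0.17493622 0.29990907]
[[297.31863964   0.         259.2657687 ]
 [  0.         297.31863964 188.01192032]
 [  0.           0.           1.        ]] hub [253.25513687 215.59182371] crank top [262.95552605 190.77128449] [0.4233551  0.22077001 0.43859129]
```

View pics/w0.png

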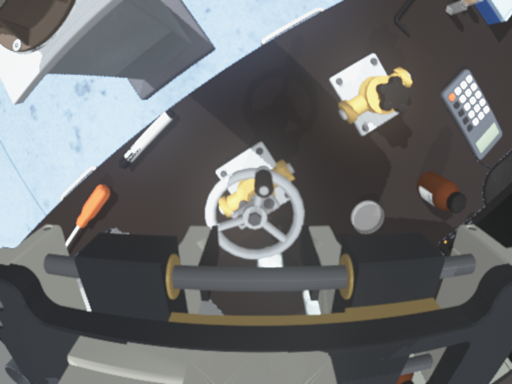

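The wrist view shows the wheel centred near (254,213) and the handle spanning about (263,172) to (263,195). I need a zoom to see which end is the top.

```bash
python3 - <<'E'
from plant import r
from h import *
w=r.capture("wrist");z=cv2.resize(w["image"][140:270,190:320],None,fx=4.5,fy=4.5,interpolation=2);cv2.imwrite("pics/w1.png",z)
for u,v in((254,215),(254,212)): print(fplane(w,u,v,.13),fplane(w,u,v,.142))
E
```

```text
[0.53081425 0.14362988 0.13      ] [0.52664168 0.14660378 0.142     ]
[0.5277432  0.14564495 0.13      ] [0.5236898  0.14854067 0.142     ]
```

View pics/w1.png

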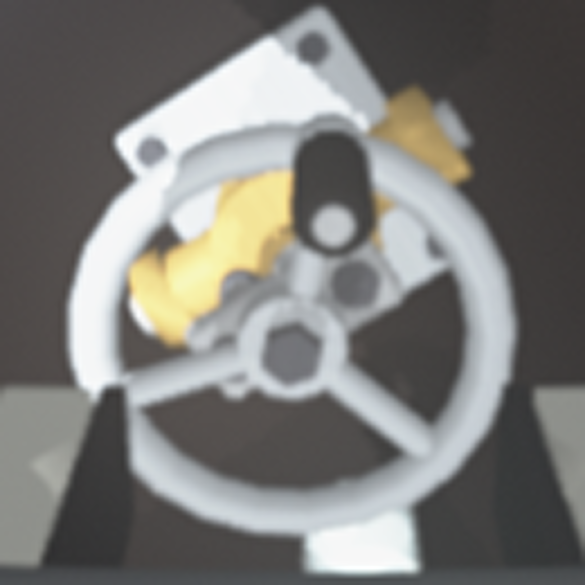

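The handle top cap is at (264,190), which puts it at about (0.494, 0.178), and the hub is at about (0.530, 0.144). These match the triangulation, so I'm going down onto the handle.

send_rows:
  steps:
    - {"dp": [1.4, 3.4, 40], "roll": 0, "jaw": 55}
    - {"dp": [1.4, 3.4, 85], "roll": 0, "jaw": 55}
    - {"dp": [1.4, 3.4, 115], "roll": 0, "jaw": 55}
    - {"dp": [1.4, 3.4, 135], "roll": 0, "jaw": 55}
    - {"dp": [1.4, 3.4, 135], "roll": 0, "jaw": 55}

```text
time_s: 3.62
tcp_pos: [0.4936, 0.1773, 0.1653]
eef_rot: [-179.9, -0.0, 147.1]
contact_force: [-0.6, 0.2, 1.3]
gripper_width: 0.0483
gripper_force: 0.0
```

send_rows:
  steps:
    - {"dp": [0, 0, 0], "roll": 0, "jaw": 10}
    - {"dp": [0, 0, 0], "roll": 0, "jaw": 10}
    - {"dp": [0, 0, 0], "roll": 0, "jaw": 10}
    - {"dp": [0, 0, 0], "roll": 0, "jaw": 10}
    - {"dp": [0, 0, 0], "roll": 0, "jaw": 10}
  newtons: 10

```text
time_s: 4.25
tcp_pos: [0.4944, 0.1787, 0.166]
eef_rot: [180.0, 0.0, 147.2]
contact_force: [-0.7, -0.2, 1.9]
gripper_width: 0.0176
gripper_force: 10.0
```

```bash
python3 - <<'E'
from plant import r
from h import *
s=r.get_state();print(s)
a=r.capture("scene");b=r.capture("side")
A=cv2.resize(a["image"][120:220,240:340],None,fx=4,fy=4,interpolation=2)
B=cv2.resize(b["image"][170:270,200:300],None,fx=4,fy=4,interpolation=2)
cv2.imwrite("pics/z2.png",np.hstack([A,B]))
E
```

```text
{'time_s': 4.25, 'joints': array([ 4.12768893e+01,  1.04378417e+01, -2.44632434e+01,  1.38099376e-02,
       -5.50717266e+01, -1.64115887e+02]), 'qd': array([-0.03526752, -0.00191134,  0.01302097, -0.07164137,  0.10297387,
       -0.0130169 ]), 'joint_torque': array([-1.44801862e-01, -3.90068328e+01,  2.47764891e+01,  5.70615023e+00,
        2.03885869e-01,  2.10669052e-03]), 'tcp_pos': array([0.49438001, 0.1786632 , 0.16598768]), 'eef_rot': array([1.79976950e+02, 1.83346650e-02, 1.47168903e+02]), 'contact_force': array([-0.72147208, -0.20182847,  1.93281091]), 'moment': array([-0.121033  ,  0.35727947,  0.00193436]), 'gripper_force': 10.00009217465049, 'gripper_width': 0.017574840766746893}
```

View pics/z2.png

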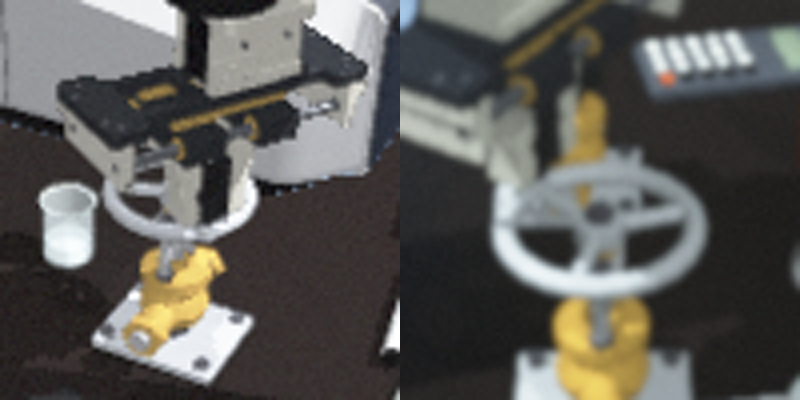

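The handle is held at (0.4944, 0.1787) with the jaws stopped at 17.6 mm. Next I'll write a small helper for the arc rows.

```bash
cat > arc.py <<'E'
import numpy as np
from h import *
def pos(phi,hub,R=50.): a=np.radians(phi);return np.array([hub[0]+R*np.cos(a),hub[1]+R*np.sin(a),3.183*a])
def arc(p0,yaw,phis,yaws=None,hub=(530.,144.)):
    "rows from commanded angle p0 with tool yaw, to angles phis"
    c,s=np.cos(np.radians(yaw)),np.sin(np.radians(yaw))
    T=np.array([[c,s,0],[s,-c,0],[0,0,-1]])
    for i,f in enumerate(phis):
        d=T@(pos(f,hub)-pos(p0,hub)); ro=0 if yaws is None else -np.radians(yaws[i]-yaw)
        print(f,d.round(1).tolist(),round(float(ro),3))
def rep(s,hub=(530.,144.)):
    p=np.array(s["tcp_pos"])*1000;d=p[:2]-hub;ph=np.arctan2(d[1],d[0]);F=np.array(s["contact_force"])
    t=np.array([-np.sin(ph),np.cos(ph)]);n=np.array([np.cos(ph),np.sin(ph)])
    print("t %.2f phi %.1f R %.1f z %.1f yaw %.1f q6 %.0f  Fhandle_tan %.1f Ftool_rad %.1f Fz %.1f w %.1f g %.1f"%(s["time_s"],np.degrees(ph),np.hypot(*d),p[2],s["eef_rot"][2],s["joints"][5],-F[:2]@t,F[:2]@n,F[2],s["gripper_width"]*1e3,s["gripper_force"]))
E
python3 -c "
from arc import *
arc(135.7,147.2,[143,151,160,169,178])
print();arc(178,147.2,[193,208,223,238,253])"
```

```text
143 [0.9, -6.3, -0.4] 0.0
151 [0.9, -13.3, -0.8] 0.0
160 [-0.2, -21.0, -1.3] 0.0
169 [-2.6, -28.5, -1.8] 0.0
178 [-6.0, -35.6, -2.3] 0.0

193 [-8.1, -10.2, -0.8] 0.0
208 [-18.6, -18.0, -1.7] 0.0
223 [-30.7, -22.9, -2.5] 0.0
238 [-43.6, -24.4, -3.3] 0.0
253 [-56.6, -22.5, -4.2] 0.0
```

send_rows:
  steps:
    - {"dp": [0.9, -6.3, -0.4], "roll": 0, "jaw": 10}
    - {"dp": [0.9, -13.3, -0.8], "roll": 0, "jaw": 10}
    - {"dp": [-0.2, -21, -1.3], "roll": 0, "jaw": 10}
    - {"dp": [-2.6, -28.5, -1.8], "roll": 0, "jaw": 10}
    - {"dp": [-6, -35.6, -2.3], "roll": 0, "jaw": 10}
  newtons: 15

```text
time_s: 4.97
tcp_pos: [0.4802, 0.1451, 0.1683]
eef_rot: [179.9, 0.0, 147.2]
contact_force: [4.0, 3.6, 1.8]
gripper_width: 0.0175
gripper_force: 15.0
```

```bash
python3 -c "
from plant import r
from arc import *
rep(r.get_state())"
```

```text
t 4.97 phi 178.7 R 49.8 z 168.3 yaw 147.2 q6 -162  Fhandle_tan 3.7 Ftool_rad -3.9 Fz 1.8 w 17.5 g 15.0
```

send_rows:
  steps:
    - {"dp": [-8.1, -10.2, -0.8], "roll": 0, "jaw": 10}
    - {"dp": [-18.6, -18.0, -1.7], "roll": 0, "jaw": 10}
    - {"dp": [-30.7, -22.9, -2.5], "roll": 0, "jaw": 10}
    - {"dp": [-43.6, -24.4, -3.3], "roll": 0, "jaw": 10}
    - {"dp": [-56.6, -22.5, -4.2], "roll": 0, "jaw": 10}

```text
time_s: 5.6
tcp_pos: [0.5155, 0.0958, 0.1722]
eef_rot: [179.9, -0.1, 147.1]
contact_force: [-0.2, 10.0, 3.7]
gripper_width: 0.018
gripper_force: 15.0
```

```bash
python3 -c "
from plant import r
from arc import *
rep(r.get_state())
arc(253,147.2,[268,283,298,313,328]);print();arc(328,147.2,[343,358,373,388,403])"
```

```text
t 5.60 phi -106.7 R 50.4 z 172.2 yaw 147.1 q6 -155  Fhandle_tan 3.1 Ftool_rad -9.6 Fz 3.7 w 18.0 g 15.0
268 [-12.0, 5.2, -0.8] 0.0
283 [-22.2, 13.3, -1.7] 0.0
298 [-30.0, 23.7, -2.5] 0.0
313 [-34.9, 35.8, -3.3] 0.0
328 [-36.4, 48.8, -4.2] 0.0

343 [1.9, 12.9, -0.8] 0.0
358 [7.0, 24.9, -1.7] 0.0
373 [15.1, 35.1, -2.5] 0.0
388 [25.6, 42.9, -3.3] 0.0
403 [37.7, 47.8, -4.2] 0.0
```

send_rows:
  steps:
    - {"dp": [-12, 6.3, -0.8], "roll": 0, "jaw": 10}
    - {"dp": [-22.1, 14.4, -1.7], "roll": 0, "jaw": 10}
    - {"dp": [-29.9, 24.8, -2.5], "roll": 0, "jaw": 10}
    - {"dp": [-34.8, 36.9, -3.3], "roll": 0, "jaw": 10}
    - {"dp": [-36.3, 49.9, -4.2], "roll": 0, "jaw": 10}

```text
time_s: 6.22
tcp_pos: [0.5719, 0.1157, 0.1762]
eef_rot: [-179.7, -0.1, 147.1]
contact_force: [-2.7, -2.0, 6.5]
gripper_width: 0.0175
gripper_force: 15.0
```

```bash
python3 -c "
from plant import r
from arc import *
rep(r.get_state(),(530.5,145))"
```

```text
t 6.22 phi -35.3 R 50.7 z 176.2 yaw 147.1 q6 -154  Fhandle_tan 3.2 Ftool_rad -1.1 Fz 6.5 w 17.5 g 15.0
```

send_rows:
  steps:
    - {"dp": [1.9, 12.9, -0.8], "roll": 0, "jaw": 10}
    - {"dp": [7, 24.9, -1.7], "roll": 0, "jaw": 10}
    - {"dp": [15.1, 35.1, -2.5], "roll": 0, "jaw": 10}
    - {"dp": [25.6, 42.9, -3.3], "roll": 0, "jaw": 10}
    - {"dp": [37.7, 47.8, -4.2], "roll": 0, "jaw": 10}

```text
time_s: 6.85
tcp_pos: [0.5675, 0.1777, 0.1806]
eef_rot: [-179.9, 0.0, 147.1]
contact_force: [3.6, -1.7, 4.4]
gripper_width: 0.0176
gripper_force: 15.0
```

```bash
python3 -c "
from plant import r
from arc import *
rep(r.get_state(),(530.5,145))"
```

```text
t 6.85 phi 41.4 R 49.4 z 180.6 yaw 147.1 q6 -159  Fhandle_tan 3.7 Ftool_rad 1.6 Fz 4.4 w 17.6 g 15.0
```

```bash
python3 -c "
from plant import r
from arc import *
H=(530.5,145)
arc(403,147.2,[410,417,424,430],[154,161,168,174.2],H);print()
arc(430,174.2,[432.5,435,437.5,439],[176.7,179.2,181.7,183.2],H)"
```

```text
410 [6.0, 1.1, -0.4] -0.119
417 [12.1, 1.5, -0.8] -0.241
424 [18.2, 1.2, -1.2] -0.363
430 [23.3, 0.3, -1.5] -0.471

432.5 [2.1, 0.5, -0.1] -0.044
435 [4.3, 0.9, -0.3] -0.087
437.5 [6.4, 1.2, -0.4] -0.131
439 [7.7, 1.3, -0.5] -0.157
```

send_rows:
  steps:
    - {"dp": [6, 1.1, -0.7], "roll": -0.119, "jaw": 10}
    - {"dp": [12.1, 1.5, -1.3], "roll": -0.241, "jaw": 10}
    - {"dp": [18.2, 1.2, -1.7], "roll": -0.363, "jaw": 10}
    - {"dp": [23.3, 0.3, -2], "roll": -0.471, "jaw": 10}
    - {"dp": [23.3, 0.3, -2], "roll": -0.471, "jaw": 10}
  newtons: 8

```text
time_s: 7.48
tcp_pos: [0.5474, 0.1912, 0.1824]
eef_rot: [-180.0, -0.0, 174.1]
contact_force: [2.3, 1.0, 2.7]
gripper_width: 0.0176
gripper_force: 8.0
```

```bash
python3 -c "
from plant import r
from arc import *
rep(r.get_state(),(530.5,145))"
```

```text
t 7.47 phi 70.0 R 49.2 z 182.4 yaw 174.1 q6 -134  Fhandle_tan 1.9 Ftool_rad 1.8 Fz 2.7 w 17.6 g 8.0
```

send_rows:
  steps:
    - {"dp": [2.1, 0.5, -0.1], "roll": -0.044, "jaw": 10}
    - {"dp": [4.3, 0.9, -0.3], "roll": -0.087, "jaw": 10}
    - {"dp": [6.4, 1.2, -0.4], "roll": -0.131, "jaw": 10}
    - {"dp": [7.7, 1.3, -0.5], "roll": -0.157, "jaw": 10}
    - {"dp": [7.7, 1.3, -0.5], "roll": -0.157, "jaw": 10}

```text
time_s: 8.1
tcp_pos: [0.54, 0.1933, 0.1828]
eef_rot: [-180.0, -0.0, -176.9]
contact_force: [1.9, 1.1, 3.0]
gripper_width: 0.0177
gripper_force: 8.0
```

```bash
python3 -c "
from plant import r
from arc import *
rep(r.get_state(),(530.5,145))"
```

```text
t 8.10 phi 78.8 R 49.2 z 182.8 yaw -176.9 q6 -126  Fhandle_tan 1.6 Ftool_rad 1.5 Fz 3.0 w 17.7 g 8.0
```

send_rows:
  steps:
    - {"dp": [2.1, 0.5, -0.1], "roll": -0.044, "jaw": 10}
    - {"dp": [4.3, 0.9, -0.3], "roll": -0.087, "jaw": 10}
    - {"dp": [6.4, 1.2, -0.4], "roll": -0.131, "jaw": 10}
    - {"dp": [7.7, 1.3, -0.6], "roll": -0.157, "jaw": 10}
    - {"dp": [7.7, 1.3, -0.6], "roll": -0.157, "jaw": 10}

```text
time_s: 8.72
tcp_pos: [0.5321, 0.1942, 0.1834]
eef_rot: [-180.0, -0.0, -167.9]
contact_force: [2.5, -0.6, 1.6]
gripper_width: 0.0175
gripper_force: 8.0
```

```bash
python3 -c "
from plant import r
from arc import *
rep(r.get_state(),(530.5,145))"
```

```text
t 8.72 phi 88.1 R 49.2 z 183.4 yaw -167.9 q6 -118  Fhandle_tan 2.5 Ftool_rad -0.5 Fz 1.6 w 17.5 g 8.0
```

send_rows:
  steps:
    - {"dp": [2.1, 0.5, -0.1], "roll": -0.044, "jaw": 10}
    - {"dp": [4.3, 0.9, -0.3], "roll": -0.087, "jaw": 10}
    - {"dp": [6.4, 1.2, -0.4], "roll": -0.131, "jaw": 10}
    - {"dp": [7.7, 1.3, -0.5], "roll": -0.157, "jaw": 10}
    - {"dp": [7.7, 1.3, -0.5], "roll": -0.157, "jaw": 10}

```text
time_s: 9.35
tcp_pos: [0.5244, 0.1939, 0.1839]
eef_rot: [-180.0, -0.0, -158.9]
contact_force: [1.8, -0.8, 0.7]
gripper_width: 0.018
gripper_force: 8.0
```

```bash
python3 -c "
from plant import r
from arc import *
rep(r.get_state(),(530.5,145))"
```

```text
t 9.35 phi 97.1 R 49.3 z 183.9 yaw -158.9 q6 -109  Fhandle_tan 1.7 Ftool_rad -1.0 Fz 0.7 w 18.0 g 8.0
```

send_rows:
  steps:
    - {"dp": [2.1, 0.5, -0.1], "roll": -0.044, "jaw": 10}
    - {"dp": [4.3, 0.9, -0.3], "roll": -0.087, "jaw": 10}
    - {"dp": [6.4, 1.2, -0.4], "roll": -0.131, "jaw": 10}
    - {"dp": [7.7, 1.3, -0.5], "roll": -0.157, "jaw": 10}
    - {"dp": [7.7, 1.3, -0.5], "roll": -0.157, "jaw": 10}

```text
time_s: 9.98
tcp_pos: [0.5168, 0.1924, 0.1845]
eef_rot: [-180.0, -0.0, -149.9]
contact_force: [3.0, -1.4, 0.4]
gripper_width: 0.0178
gripper_force: 8.0
```

```bash
python3 -c "
from plant import r
from arc import *
rep(r.get_state(),(530.5,145))"
```

```text
t 9.97 phi 106.1 R 49.4 z 184.5 yaw -149.9 q6 -101  Fhandle_tan 2.5 Ftool_rad -2.2 Fz 0.4 w 17.8 g 8.0
```

send_rows:
  steps:
    - {"dp": [2.1, 0.5, -0.1], "roll": -0.044, "jaw": 10}
    - {"dp": [4.3, 0.9, -0.3], "roll": -0.087, "jaw": 10}
    - {"dp": [6.4, 1.2, -0.4], "roll": -0.131, "jaw": 10}
    - {"dp": [7.7, 1.3, -0.5], "roll": -0.157, "jaw": 10}
    - {"dp": [7.7, 1.3, -0.5], "roll": -0.157, "jaw": 10}

```text
time_s: 10.6
tcp_pos: [0.5095, 0.1898, 0.185]
eef_rot: [180.0, -0.0, -140.9]
contact_force: [3.3, -1.0, -2.0]
gripper_width: 0.0173
gripper_force: 8.0
```

```bash
python3 -c "
from plant import r
from arc import *
rep(r.get_state(),(530.5,145))"
```

```text
t 10.60 phi 115.1 R 49.4 z 185.0 yaw -140.9 q6 -92  Fhandle_tan 2.6 Ftool_rad -2.3 Fz -2.0 w 17.3 g 8.0
```

send_rows:
  steps:
    - {"dp": [2.1, 0.5, -0.1], "roll": -0.044, "jaw": 10}
    - {"dp": [4.3, 0.9, -0.2], "roll": -0.087, "jaw": 10}
    - {"dp": [6.4, 1.2, -0.2], "roll": -0.131, "jaw": 10}
    - {"dp": [7.7, 1.4, -0.2], "roll": -0.157, "jaw": 10}
    - {"dp": [7.7, 1.4, -0.2], "roll": -0.157, "jaw": 10}

```text
time_s: 11.22
tcp_pos: [0.5029, 0.1861, 0.1854]
eef_rot: [-180.0, 0.0, -131.9]
contact_force: [3.5, -0.1, 0.5]
gripper_width: 0.0176
gripper_force: 8.0
```

```bash
python3 -c "
from plant import r
from arc import *
rep(r.get_state(),(530.5,145))"
```

```text
t 11.22 phi 123.9 R 49.6 z 185.4 yaw -131.9 q6 -83  Fhandle_tan 2.9 Ftool_rad -2.1 Fz 0.5 w 17.6 g 8.0
```

send_rows:
  steps:
    - {"dp": [2.1, 0.5, -0.1], "roll": -0.044, "jaw": 10}
    - {"dp": [4.3, 0.9, -0.3], "roll": -0.087, "jaw": 10}
    - {"dp": [6.4, 1.2, -0.4], "roll": -0.131, "jaw": 10}
    - {"dp": [7.7, 1.4, -0.5], "roll": -0.157, "jaw": 10}
    - {"dp": [7.7, 1.4, -0.5], "roll": -0.157, "jaw": 10}

```text
time_s: 11.85
tcp_pos: [0.4967, 0.1814, 0.1859]
eef_rot: [-180.0, 0.0, -122.9]
contact_force: [2.8, 0.1, 0.4]
gripper_width: 0.0181
gripper_force: 8.0
```

```bash
python3 -c "
from plant import r
from arc import *
rep(r.get_state(),(530.5,145))"
```

```text
t 11.85 phi 132.9 R 49.7 z 185.9 yaw -122.9 q6 -74  Fhandle_tan 2.1 Ftool_rad -1.8 Fz 0.4 w 18.1 g 8.0
```

send_rows:
  steps:
    - {"dp": [2.1, 0.5, -0.1], "roll": -0.044, "jaw": 10}
    - {"dp": [4.3, 0.9, -0.3], "roll": -0.087, "jaw": 10}
    - {"dp": [6.4, 1.2, -0.4], "roll": -0.131, "jaw": 10}
    - {"dp": [7.7, 1.4, -0.5], "roll": -0.157, "jaw": 10}
    - {"dp": [7.7, 1.4, -0.5], "roll": -0.157, "jaw": 10}

```text
time_s: 12.48
tcp_pos: [0.4913, 0.1757, 0.1864]
eef_rot: [-180.0, 0.0, -113.9]
contact_force: [3.1, 0.9, -0.1]
gripper_width: 0.0178
gripper_force: 8.0
```

```bash
python3 -c "
from plant import r
from arc import *
rep(r.get_state(),(530.5,145))"
```

```text
t 12.47 phi 142.0 R 49.8 z 186.4 yaw -113.9 q6 -65  Fhandle_tan 2.6 Ftool_rad -1.9 Fz -0.1 w 17.8 g 8.0
```

send_rows:
  steps:
    - {"dp": [2.1, 0.5, -0.1], "roll": -0.044, "jaw": 10}
    - {"dp": [4.3, 0.9, -0.3], "roll": -0.087, "jaw": 10}
    - {"dp": [6.4, 1.2, -0.4], "roll": -0.131, "jaw": 10}
    - {"dp": [7.7, 1.4, -0.5], "roll": -0.157, "jaw": 10}
    - {"dp": [7.7, 1.4, -0.5], "roll": -0.157, "jaw": 10}

```text
time_s: 13.1
tcp_pos: [0.4868, 0.1692, 0.1868]
eef_rot: [180.0, 0.0, -104.9]
contact_force: [2.1, 1.9, 0.7]
gripper_width: 0.0178
gripper_force: 8.0
```

```bash
python3 -c "
from plant import r
from arc import *
rep(r.get_state(),(530.5,145))"
```

```text
t 13.10 phi 151.0 R 49.9 z 186.8 yaw -104.9 q6 -56  Fhandle_tan 2.7 Ftool_rad -0.9 Fz 0.7 w 17.8 g 8.0
```

send_rows:
  steps:
    - {"dp": [2.1, 0.5, -0.1], "roll": -0.044, "jaw": 10}
    - {"dp": [4.3, 0.9, -0.3], "roll": -0.087, "jaw": 10}
    - {"dp": [6.4, 1.2, -0.4], "roll": -0.131, "jaw": 10}
    - {"dp": [7.7, 1.4, -0.5], "roll": -0.157, "jaw": 10}
    - {"dp": [7.7, 1.4, -0.5], "roll": -0.157, "jaw": 10}

```text
time_s: 13.72
tcp_pos: [0.4835, 0.1621, 0.1873]
eef_rot: [180.0, 0.0, -95.9]
contact_force: [1.3, 2.9, 1.4]
gripper_width: 0.0176
gripper_force: 8.0
```

```bash
python3 -c "
from plant import r
from arc import *
rep(r.get_state(),(530.5,145))"
```

```text
t 13.72 phi 160.1 R 50.0 z 187.3 yaw -95.9 q6 -47  Fhandle_tan 3.2 Ftool_rad -0.3 Fz 1.4 w 17.6 g 8.0
```

send_rows:
  steps:
    - {"dp": [2.1, 0.5, -0.1], "roll": -0.044, "jaw": 10}
    - {"dp": [4.3, 0.9, -0.3], "roll": -0.087, "jaw": 10}
    - {"dp": [6.4, 1.2, -0.4], "roll": -0.131, "jaw": 10}
    - {"dp": [7.7, 1.3, -0.5], "roll": -0.157, "jaw": 10}
    - {"dp": [7.7, 1.3, -0.5], "roll": -0.157, "jaw": 10}

```text
time_s: 14.35
tcp_pos: [0.4813, 0.1545, 0.1878]
eef_rot: [180.0, -0.0, -86.9]
contact_force: [0.0, 2.5, 2.4]
gripper_width: 0.018
gripper_force: 8.0
```

```bash
python3 -c "
from plant import r
from arc import *
rep(r.get_state(),(530.5,145))"
```

```text
t 14.35 phi 169.1 R 50.1 z 187.8 yaw -86.9 q6 -37  Fhandle_tan 2.5 Ftool_rad 0.4 Fz 2.4 w 18.0 g 8.0
```

send_rows:
  steps:
    - {"dp": [2.1, 0.5, -0.1], "roll": -0.044, "jaw": 10}
    - {"dp": [4.3, 0.9, -0.3], "roll": -0.087, "jaw": 10}
    - {"dp": [6.4, 1.2, -0.4], "roll": -0.131, "jaw": 10}
    - {"dp": [7.7, 1.3, -0.6], "roll": -0.157, "jaw": 10}
    - {"dp": [7.7, 1.3, -0.6], "roll": -0.157, "jaw": 10}

```text
time_s: 14.98
tcp_pos: [0.4803, 0.1466, 0.1883]
eef_rot: [180.0, -0.0, -78.0]
contact_force: [-1.5, 2.6, 2.6]
gripper_width: 0.0178
gripper_force: 8.0
```

```bash
python3 -c "
from plant import r
from arc import *
rep(r.get_state(),(530.5,145))"
```

```text
t 14.97 phi 178.2 R 50.2 z 188.3 yaw -78.0 q6 -27  Fhandle_tan 2.6 Ftool_rad 1.5 Fz 2.6 w 17.8 g 8.0
```

send_rows:
  steps:
    - {"dp": [2.1, 0.5, -0.1], "roll": -0.044, "jaw": 10}
    - {"dp": [4.3, 0.9, -0.3], "roll": -0.087, "jaw": 10}
    - {"dp": [6.4, 1.2, -0.4], "roll": -0.131, "jaw": 10}
    - {"dp": [7.7, 1.3, -0.6], "roll": -0.157, "jaw": 10}
    - {"dp": [7.7, 1.3, -0.6], "roll": -0.157, "jaw": 10}

```text
time_s: 15.6
tcp_pos: [0.4806, 0.1387, 0.1888]
eef_rot: [180.0, -0.0, -69.0]
contact_force: [-1.0, 2.7, 1.2]
gripper_width: 0.0178
gripper_force: 8.0
```

```bash
python3 -c "
from plant import r
from arc import *
rep(r.get_state(),(530.5,145))"
```

```text
t 15.60 phi -172.8 R 50.3 z 188.8 yaw -69.0 q6 -18  Fhandle_tan 2.8 Ftool_rad 0.7 Fz 1.2 w 17.8 g 8.0
```

send_rows:
  steps:
    - {"dp": [2.1, 0.5, -0.1], "roll": -0.044, "jaw": 10}
    - {"dp": [4.3, 0.9, -0.3], "roll": -0.087, "jaw": 10}
    - {"dp": [6.4, 1.2, -0.4], "roll": -0.131, "jaw": 10}
    - {"dp": [7.7, 1.3, -0.5], "roll": -0.157, "jaw": 10}
    - {"dp": [7.7, 1.3, -0.5], "roll": -0.157, "jaw": 10}

```text
time_s: 16.23
tcp_pos: [0.4821, 0.131, 0.1893]
eef_rot: [179.9, 0.0, -60.0]
contact_force: [-3.7, 1.2, 3.1]
gripper_width: 0.0173
gripper_force: 8.0
```

```bash
python3 -c "
from plant import r
from arc import *
rep(r.get_state(),(530.5,145))"
```

```text
t 16.23 phi -163.9 R 50.4 z 189.3 yaw -60.0 q6 -8  Fhandle_tan 2.2 Ftool_rad 3.2 Fz 3.1 w 17.3 g 8.0
```

send_rows:
  steps:
    - {"dp": [2.1, 0.7, -0.1], "roll": -0.044, "jaw": 10}
    - {"dp": [4.3, 1.2, -0.3], "roll": -0.087, "jaw": 10}
    - {"dp": [6.4, 1.6, -0.4], "roll": -0.131, "jaw": 10}
    - {"dp": [7.7, 1.7, -0.6], "roll": -0.157, "jaw": 10}
    - {"dp": [7.7, 1.7, -0.6], "roll": -0.157, "jaw": 10}

```text
time_s: 16.85
tcp_pos: [0.4847, 0.1236, 0.1899]
eef_rot: [180.0, 0.0, -51.0]
contact_force: [-2.4, 2.0, 0.4]
gripper_width: 0.0175
gripper_force: 8.0
```

```bash
python3 -c "
from plant import r
from arc import *
rep(r.get_state(),(530.5,145))"
```

```text
t 16.85 phi -155.0 R 50.6 z 189.9 yaw -51.0 q6 2  Fhandle_tan 2.9 Ftool_rad 1.3 Fz 0.4 w 17.5 g 8.0
```

send_rows:
  steps:
    - {"dp": [2.1, 0.6, -0.1], "roll": -0.044, "jaw": 10}
    - {"dp": [4.3, 1.0, -0.3], "roll": -0.087, "jaw": 10}
    - {"dp": [6.4, 1.3, -0.4], "roll": -0.131, "jaw": 10}
    - {"dp": [7.7, 1.4, -0.5], "roll": -0.157, "jaw": 10}
    - {"dp": [7.7, 1.4, -0.5], "roll": -0.157, "jaw": 10}

```text
time_s: 17.48
tcp_pos: [0.4885, 0.1167, 0.1904]
eef_rot: [180.0, 0.0, -42.0]
contact_force: [-2.3, 1.5, -0.1]
gripper_width: 0.0177
gripper_force: 8.0
```

```bash
python3 -c "
from plant import r
from arc import *
rep(r.get_state(),(530.5,145))"
```

```text
t 17.48 phi -146.1 R 50.7 z 190.4 yaw -42.0 q6 12  Fhandle_tan 2.5 Ftool_rad 1.1 Fz -0.1 w 17.7 g 8.0
```

send_rows:
  steps:
    - {"dp": [2.1, 0.5, -0.1], "roll": -0.044, "jaw": 10}
    - {"dp": [4.3, 0.9, -0.3], "roll": -0.087, "jaw": 10}
    - {"dp": [6.4, 1.2, -0.4], "roll": -0.131, "jaw": 10}
    - {"dp": [7.7, 1.3, -0.5], "roll": -0.157, "jaw": 10}
    - {"dp": [7.7, 1.3, -0.5], "roll": -0.157, "jaw": 10}

```text
time_s: 18.1
tcp_pos: [0.4933, 0.1106, 0.1909]
eef_rot: [180.0, 0.0, -33.0]
contact_force: [-1.7, -0.2, 0.7]
gripper_width: 0.0179
gripper_force: 8.0
```

```bash
python3 -c "
from plant import r
from arc import *
rep(r.get_state(),(530.5,145))"
```

```text
t 18.10 phi -137.2 R 50.7 z 190.9 yaw -33.0 q6 22  Fhandle_tan 1.0 Ftool_rad 1.4 Fz 0.7 w 17.9 g 8.0
```

send_rows:
  steps:
    - {"dp": [2.1, 0.5, -0.1], "roll": -0.044, "jaw": 10}
    - {"dp": [4.3, 0.9, -0.3], "roll": -0.087, "jaw": 10}
    - {"dp": [6.4, 1.2, -0.4], "roll": -0.131, "jaw": 10}
    - {"dp": [7.7, 1.3, -0.5], "roll": -0.157, "jaw": 10}
    - {"dp": [7.7, 1.3, -0.5], "roll": -0.157, "jaw": 10}

```text
time_s: 18.73
tcp_pos: [0.4989, 0.1052, 0.1915]
eef_rot: [180.0, 0.0, -24.0]
contact_force: [-3.8, -0.6, 0.0]
gripper_width: 0.0176
gripper_force: 8.0
```

```bash
python3 -c "
from plant import r
from arc import *
rep(r.get_state(),(530.5,145))"
```

```text
t 18.73 phi -128.4 R 50.8 z 191.5 yaw -24.0 q6 32  Fhandle_tan 2.6 Ftool_rad 2.8 Fz 0.0 w 17.6 g 8.0
```

send_rows:
  steps:
    - {"dp": [2.1, 0.6, -0.1], "roll": -0.044, "jaw": 10}
    - {"dp": [4.3, 1.1, -0.3], "roll": -0.087, "jaw": 10}
    - {"dp": [6.4, 1.4, -0.4], "roll": -0.131, "jaw": 10}
    - {"dp": [7.7, 1.5, -0.5], "roll": -0.157, "jaw": 10}
    - {"dp": [7.7, 1.5, -0.5], "roll": -0.157, "jaw": 10}

```text
time_s: 19.35
tcp_pos: [0.5055, 0.1008, 0.192]
eef_rot: [180.0, 0.0, -15.0]
contact_force: [-3.7, -1.0, -0.3]
gripper_width: 0.0174
gripper_force: 8.0
```

```bash
python3 -c "
from plant import r
from arc import *
rep(r.get_state(),(530.5,145))"
```

```text
t 19.35 phi -119.5 R 50.8 z 192.0 yaw -15.0 q6 42  Fhandle_tan 2.7 Ftool_rad 2.7 Fz -0.3 w 17.4 g 8.0
```

send_rows:
  steps:
    - {"dp": [2.1, 0.6, -0.1], "roll": -0.044, "jaw": 10}
    - {"dp": [4.3, 1.1, -0.3], "roll": -0.087, "jaw": 10}
    - {"dp": [6.4, 1.4, -0.4], "roll": -0.131, "jaw": 10}
    - {"dp": [7.7, 1.5, -0.5], "roll": -0.157, "jaw": 10}
    - {"dp": [7.7, 1.5, -0.5], "roll": -0.157, "jaw": 10}

```text
time_s: 19.98
tcp_pos: [0.5126, 0.0974, 0.1925]
eef_rot: [180.0, 0.0, -6.0]
contact_force: [-3.3, -0.8, -1.2]
gripper_width: 0.018
gripper_force: 8.0
```

```bash
python3 -c "
from plant import r
from arc import *
rep(r.get_state(),(530.5,145))"
```

```text
t 19.98 phi -110.6 R 50.8 z 192.5 yaw -6.0 q6 52  Fhandle_tan 2.8 Ftool_rad 1.9 Fz -1.2 w 18.0 g 8.0
```

send_rows:
  steps:
    - {"dp": [2.1, 0.6, -0.1], "roll": -0.044, "jaw": 10}
    - {"dp": [4.3, 1.1, -0.2], "roll": -0.087, "jaw": 10}
    - {"dp": [6.4, 1.4, -0.3], "roll": -0.131, "jaw": 10}
    - {"dp": [7.7, 1.5, -0.4], "roll": -0.157, "jaw": 10}
    - {"dp": [7.7, 1.5, -0.4], "roll": -0.157, "jaw": 10}

```text
time_s: 20.6
tcp_pos: [0.5202, 0.0952, 0.193]
eef_rot: [180.0, 0.0, 3.0]
contact_force: [-3.0, -2.4, -1.5]
gripper_width: 0.0177
gripper_force: 8.0
```

```bash
python3 -c "
from plant import r
from arc import *
rep(r.get_state(),(530.5,145))"
```

```text
t 20.60 phi -101.6 R 50.9 z 193.0 yaw 3.0 q6 61  Fhandle_tan 2.5 Ftool_rad 3.0 Fz -1.5 w 17.7 g 8.0
```

send_rows:
  steps:
    - {"dp": [2.1, 0.7, -0.1], "roll": -0.044, "jaw": 10}
    - {"dp": [4.3, 1.2, -0.2], "roll": -0.087, "jaw": 10}
    - {"dp": [6.4, 1.5, -0.3], "roll": -0.131, "jaw": 10}
    - {"dp": [7.7, 1.6, -0.4], "roll": -0.157, "jaw": 10}
    - {"dp": [7.7, 1.6, -0.4], "roll": -0.157, "jaw": 10}

```text
time_s: 21.22
tcp_pos: [0.5281, 0.0941, 0.1935]
eef_rot: [-180.0, -0.0, 12.0]
contact_force: [-2.4, -1.6, 0.1]
gripper_width: 0.0177
gripper_force: 8.0
```

```bash
python3 -c "
from plant import r
from arc import *
rep(r.get_state(),(530.5,145))"
```

```text
t 21.23 phi -92.7 R 50.9 z 193.5 yaw 12.0 q6 71  Fhandle_tan 2.3 Ftool_rad 1.7 Fz 0.1 w 17.7 g 8.0
```

send_rows:
  steps:
    - {"dp": [2.1, 0.5, -0.1], "roll": -0.044, "jaw": 10}
    - {"dp": [4.3, 0.9, -0.3], "roll": -0.087, "jaw": 10}
    - {"dp": [6.4, 1.2, -0.4], "roll": -0.131, "jaw": 10}
    - {"dp": [7.7, 1.4, -0.5], "roll": -0.157, "jaw": 10}
    - {"dp": [7.7, 1.4, -0.5], "roll": -0.157, "jaw": 10}

```text
time_s: 21.85
tcp_pos: [0.5359, 0.0944, 0.194]
eef_rot: [-180.0, -0.0, 21.0]
contact_force: [-1.5, -1.3, -0.1]
gripper_width: 0.0174
gripper_force: 8.0
```

```bash
python3 -c "
from plant import r
from arc import *
rep(r.get_state(),(530.5,145))"
```

```text
t 21.85 phi -83.9 R 50.9 z 194.0 yaw 21.0 q6 80  Fhandle_tan 1.6 Ftool_rad 1.1 Fz -0.1 w 17.4 g 8.0
```

send_rows:
  steps:
    - {"dp": [2.1, 0.5, -0.1], "roll": -0.044, "jaw": 10}
    - {"dp": [4.3, 0.9, -0.3], "roll": -0.087, "jaw": 10}
    - {"dp": [6.4, 1.2, -0.4], "roll": -0.131, "jaw": 10}
    - {"dp": [7.7, 1.3, -0.5], "roll": -0.157, "jaw": 10}
    - {"dp": [7.7, 1.3, -0.5], "roll": -0.157, "jaw": 10}

```text
time_s: 22.48
tcp_pos: [0.5436, 0.0959, 0.1945]
eef_rot: [180.0, -0.0, 30.0]
contact_force: [-2.5, -2.1, 0.4]
gripper_width: 0.0176
gripper_force: 8.0
```

```bash
python3 -c "
from plant import r
from arc import *
rep(r.get_state(),(530.5,145))"
```

```text
t 22.48 phi -75.1 R 50.8 z 194.5 yaw 30.0 q6 90  Fhandle_tan 3.0 Ftool_rad 1.4 Fz 0.4 w 17.6 g 8.0
```

send_rows:
  steps:
    - {"dp": [2.1, 0.5, -0.1], "roll": -0.044, "jaw": 10}
    - {"dp": [4.3, 0.9, -0.3], "roll": -0.087, "jaw": 10}
    - {"dp": [6.4, 1.2, -0.4], "roll": -0.131, "jaw": 10}
    - {"dp": [7.7, 1.3, -0.5], "roll": -0.157, "jaw": 10}
    - {"dp": [7.7, 1.3, -0.5], "roll": -0.157, "jaw": 10}

```text
time_s: 23.1
tcp_pos: [0.5509, 0.0986, 0.195]
eef_rot: [180.0, -0.0, 39.0]
contact_force: [-1.4, -2.4, -0.0]
gripper_width: 0.0177
gripper_force: 8.0
```

```bash
python3 -c "
from plant import r
from arc import *
rep(r.get_state(),(530.5,145))"
```

```text
t 23.10 phi -66.3 R 50.7 z 195.0 yaw 39.0 q6 99  Fhandle_tan 2.3 Ftool_rad 1.6 Fz -0.0 w 17.7 g 8.0
```

send_rows:
  steps:
    - {"dp": [2.1, 0.5, -0.1], "roll": -0.044, "jaw": 10}
    - {"dp": [4.3, 0.9, -0.3], "roll": -0.087, "jaw": 10}
    - {"dp": [6.4, 1.2, -0.4], "roll": -0.131, "jaw": 10}
    - {"dp": [7.7, 1.3, -0.5], "roll": -0.157, "jaw": 10}
    - {"dp": [7.7, 1.3, -0.5], "roll": -0.157, "jaw": 10}

```text
time_s: 23.72
tcp_pos: [0.5577, 0.1024, 0.1955]
eef_rot: [180.0, -0.0, 48.0]
contact_force: [-0.4, -3.1, 0.0]
gripper_width: 0.0178
gripper_force: 8.0
```

```bash
python3 -c "
from plant import r
from arc import *
rep(r.get_state(),(530.5,145))"
```

```text
t 23.73 phi -57.4 R 50.6 z 195.5 yaw 48.0 q6 108  Fhandle_tan 2.0 Ftool_rad 2.4 Fz 0.0 w 17.8 g 8.0
```

send_rows:
  steps:
    - {"dp": [2.1, 0.5, -0.1], "roll": -0.044, "jaw": 10}
    - {"dp": [4.3, 0.9, -0.3], "roll": -0.087, "jaw": 10}
    - {"dp": [6.4, 1.2, -0.4], "roll": -0.131, "jaw": 10}
    - {"dp": [7.7, 1.4, -0.5], "roll": -0.157, "jaw": 10}
    - {"dp": [7.7, 1.4, -0.5], "roll": -0.157, "jaw": 10}

```text
time_s: 24.35
tcp_pos: [0.564, 0.1072, 0.196]
eef_rot: [180.0, -0.0, 57.0]
contact_force: [-0.7, -4.0, -0.4]
gripper_width: 0.0177
gripper_force: 8.0
```

```bash
python3 -c "
from plant import r
from arc import *
rep(r.get_state(),(530.5,145))"
```

```text
t 24.35 phi -48.5 R 50.4 z 196.0 yaw 57.0 q6 117  Fhandle_tan 3.2 Ftool_rad 2.6 Fz -0.4 w 17.7 g 8.0
```

send_rows:
  steps:
    - {"dp": [2.1, 0.5, -0.1], "roll": -0.044, "jaw": 10}
    - {"dp": [4.3, 0.9, -0.3], "roll": -0.087, "jaw": 10}
    - {"dp": [6.4, 1.2, -0.4], "roll": -0.131, "jaw": 10}
    - {"dp": [7.7, 1.5, -0.5], "roll": -0.157, "jaw": 10}
    - {"dp": [7.7, 1.5, -0.5], "roll": -0.157, "jaw": 10}

```text
time_s: 24.98
tcp_pos: [0.5693, 0.113, 0.1965]
eef_rot: [180.0, -0.0, 66.0]
contact_force: [-0.7, -2.9, -0.1]
gripper_width: 0.0177
gripper_force: 8.0
```

```bash
python3 -c "
from plant import r
from arc import *
rep(r.get_state(),(530.5,145))"
```

```text
t 24.98 phi -39.5 R 50.4 z 196.5 yaw 66.0 q6 125  Fhandle_tan 2.7 Ftool_rad 1.3 Fz -0.1 w 17.7 g 8.0
```

send_rows:
  steps:
    - {"dp": [2.1, 0.5, -0.1], "roll": -0.044, "jaw": 10}
    - {"dp": [4.3, 0.9, -0.3], "roll": -0.087, "jaw": 10}
    - {"dp": [6.4, 1.2, -0.4], "roll": -0.131, "jaw": 10}
    - {"dp": [7.7, 1.3, -0.5], "roll": -0.157, "jaw": 10}
    - {"dp": [7.7, 1.3, -0.5], "roll": -0.157, "jaw": 10}

```text
time_s: 25.6
tcp_pos: [0.5737, 0.1195, 0.197]
eef_rot: [180.0, -0.0, 75.0]
contact_force: [-0.4, -3.0, 0.1]
gripper_width: 0.0178
gripper_force: 8.0
```

```bash
python3 -c "
from plant import r
from arc import *
rep(r.get_state(),(530.5,145))"
```

```text
t 25.60 phi -30.6 R 50.2 z 197.0 yaw 75.0 q6 134  Fhandle_tan 2.8 Ftool_rad 1.2 Fz 0.1 w 17.8 g 8.0
```

send_rows:
  steps:
    - {"dp": [2.1, 0.5, -0.1], "roll": -0.044, "jaw": 10}
    - {"dp": [4.3, 0.9, -0.3], "roll": -0.087, "jaw": 10}
    - {"dp": [6.4, 1.2, -0.4], "roll": -0.131, "jaw": 10}
    - {"dp": [7.7, 1.3, -0.5], "roll": -0.157, "jaw": 10}
    - {"dp": [7.7, 1.3, -0.5], "roll": -0.157, "jaw": 10}

```text
time_s: 26.22
tcp_pos: [0.577, 0.1266, 0.1975]
eef_rot: [180.0, -0.0, 84.0]
contact_force: [1.9, -3.4, -0.5]
gripper_width: 0.0179
gripper_force: 8.0
```

```bash
python3 -c "
from plant import r
from arc import *
rep(r.get_state(),(530.5,145))"
```

```text
t 26.23 phi -21.6 R 50.0 z 197.5 yaw 84.0 q6 143  Fhandle_tan 2.5 Ftool_rad 3.0 Fz -0.5 w 17.9 g 8.0
```

send_rows:
  steps:
    - {"dp": [2.1, 0.6, -0.1], "roll": -0.044, "jaw": 10}
    - {"dp": [4.3, 1.1, -0.3], "roll": -0.087, "jaw": 10}
    - {"dp": [6.4, 1.4, -0.4], "roll": -0.131, "jaw": 10}
    - {"dp": [7.7, 1.5, -0.5], "roll": -0.157, "jaw": 10}
    - {"dp": [7.7, 1.5, -0.5], "roll": -0.157, "jaw": 10}

```text
time_s: 26.85
tcp_pos: [0.5792, 0.1341, 0.198]
eef_rot: [180.0, -0.0, 93.0]
contact_force: [1.8, -3.0, -0.3]
gripper_width: 0.0178
gripper_force: 8.0
```

```bash
python3 -c "
from plant import r
from arc import *
rep(r.get_state(),(530.5,145))"
```

```text
t 26.85 phi -12.6 R 49.9 z 198.0 yaw 93.0 q6 151  Fhandle_tan 2.6 Ftool_rad 2.4 Fz -0.3 w 17.8 g 8.0
```

send_rows:
  steps:
    - {"dp": [2.1, 0.6, -0.1], "roll": -0.044, "jaw": 10}
    - {"dp": [4.3, 1.1, -0.3], "roll": -0.087, "jaw": 10}
    - {"dp": [6.4, 1.3, -0.4], "roll": -0.131, "jaw": 10}
    - {"dp": [7.7, 1.4, -0.5], "roll": -0.157, "jaw": 10}
    - {"dp": [7.7, 1.4, -0.5], "roll": -0.157, "jaw": 10}

```text
time_s: 27.48
tcp_pos: [0.5802, 0.1419, 0.1985]
eef_rot: [180.0, -0.0, 102.0]
contact_force: [1.7, -2.4, -0.4]
gripper_width: 0.0178
gripper_force: 8.0
```

```bash
python3 -c "
from plant import r
from arc import *
rep(r.get_state(),(530.5,145))"
```

```text
t 27.48 phi -3.6 R 49.8 z 198.5 yaw 102.0 q6 159  Fhandle_tan 2.3 Ftool_rad 1.8 Fz -0.4 w 17.8 g 8.0
```

send_rows:
  steps:
    - {"dp": [2.1, 0.5, -0.1], "roll": -0.044, "jaw": 10}
    - {"dp": [4.3, 0.9, -0.3], "roll": -0.087, "jaw": 10}
    - {"dp": [6.4, 1.2, -0.4], "roll": -0.12, "jaw": 10}
    - {"dp": [7.7, 1.3, -0.5], "roll": -0.12, "jaw": 10}
    - {"dp": [7.7, 1.3, -0.5], "roll": -0.12, "jaw": 10}

```text
time_s: 28.1
tcp_pos: [0.5799, 0.1479, 0.1989]
eef_rot: [-179.9, 0.1, 108.8]
contact_force: [4.7, -9.9, -0.7]
gripper_width: 0.0175
gripper_force: 8.0
```

```bash
python3 -c "
from plant import r
from arc import *
rep(r.get_state(),(530.5,145))
H=(530.5,145)
arc(727,108.9,[728,729,730,732],None,H)
from plant import r
a=r.capture('scene');b=r.capture('side')
A=cv2.resize(a['image'][110:220,240:350],None,fx=3.6,fy=3.6,interpolation=2)
B=cv2.resize(b['image'][160:270,200:310],None,fx=3.6,fy=3.6,interpolation=2)
cv2.imwrite('pics/z3.png',np.hstack([A,B]))"
```

```text
t 28.10 phi 3.4 R 49.5 z 198.9 yaw 108.8 q6 166  Fhandle_tan 10.2 Ftool_rad 4.1 Fz -0.7 w 17.5 g 8.0
728 [0.9, 0.2, -0.1] 0.0
729 [1.7, 0.3, -0.1] 0.0
730 [2.6, 0.5, -0.2] 0.0
732 [4.3, 0.7, -0.3] 0.0
```

View pics/z3.png

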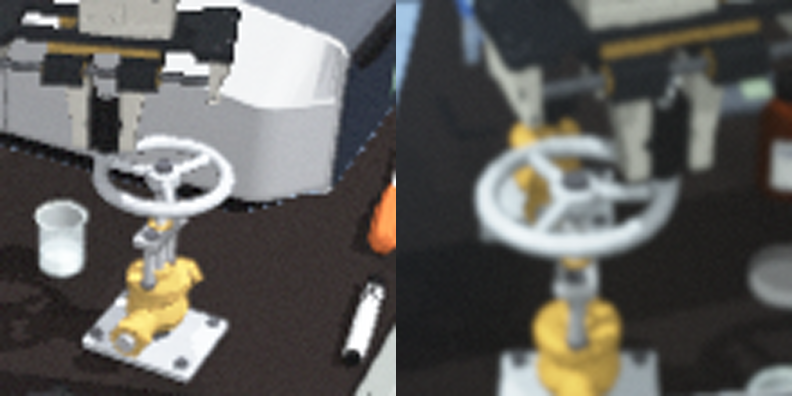

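The stop is felt: tangential force jumped from 2.3 to 10.2 N, and the picture shows the wheel raised with the handle still between the pads. I'll press about 1 mm more with a firmer grip and hold.

send_rows:
  steps:
    - {"dp": [0.5, 0.1, 0], "roll": 0, "jaw": 10}
    - {"dp": [0.9, 0.2, 0], "roll": 0, "jaw": 10}
    - {"dp": [0.9, 0.2, 0], "roll": 0, "jaw": 10}
    - {"dp": [0.9, 0.2, 0], "roll": 0, "jaw": 10}
    - {"dp": [0.9, 0.2, 0], "roll": 0, "jaw": 10}
  newtons: 14

```text
time_s: 28.82
tcp_pos: [0.5799, 0.1484, 0.1989]
eef_rot: [-179.9, 0.2, 108.8]
contact_force: [5.5, -10.5, -1.3]
gripper_width: 0.0174
gripper_force: 14.0
```

```bash
python3 -c "
from plant import r
from arc import *
rep(r.get_state(),(530.5,145))
H=(530.5,145)
arc(728,108.9,[722,713,703,693,683],[103,94,84,75,65],H)
print();arc(683,65,[673,663,653,643,636],[55,45,35,25,18],H)"
```

```text
t 28.82 phi 3.9 R 49.5 z 198.9 yaw 108.8 q6 166  Fhandle_tan 10.8 Ftool_rad 4.8 Fz -1.3 w 17.4 g 14.0
722 [-5.1, -1.3, 0.3] 0.103
713 [-12.4, -4.1, 0.8] 0.26
703 [-19.9, -8.6, 1.4] 0.435
693 [-26.5, -14.3, 1.9] 0.592
683 [-31.9, -21.1, 2.5] 0.766

673 [-8.3, -2.5, 0.6] 0.175
663 [-16.1, -6.5, 1.1] 0.349
653 [-23.1, -11.8, 1.7] 0.524
643 [-29.0, -18.1, 2.2] 0.698
636 [-32.5, -23.2, 2.6] 0.82
```

send_rows:
  steps:
    - {"dp": [0, 0, 0], "roll": 0, "jaw": 10}
    - {"dp": [0, 0, 0], "roll": 0, "jaw": 10}
    - {"dp": [0, 0, 0], "roll": 0, "jaw": 10}

```text
time_s: 29.2
tcp_pos: [0.5799, 0.1483, 0.1989]
eef_rot: [-179.9, 0.2, 108.8]
contact_force: [3.8, -11.5, -0.3]
gripper_width: 0.018
gripper_force: 14.0
```

The stop was held for about a second at 11 N. Now I'll ease back clockwise.

send_rows:
  steps:
    - {"dp": [-5.1, -1.3, 0.3], "roll": 0.103, "jaw": 10}
    - {"dp": [-12.4, -4.1, 0.8], "roll": 0.26, "jaw": 10}
    - {"dp": [-19.9, -8.6, 1.4], "roll": 0.435, "jaw": 10}
    - {"dp": [-26.5, -14.3, 1.9], "roll": 0.592, "jaw": 10}
    - {"dp": [-31.9, -21.1, 2.5], "roll": 0.766, "jaw": 10}

```text
time_s: 29.82
tcp_pos: [0.5705, 0.1144, 0.1967]
eef_rot: [180.0, -0.2, 64.6]
contact_force: [1.0, 2.5, 0.5]
gripper_width: 0.0172
gripper_force: 14.0
```

```bash
python3 -c "
from plant import r
from arc import *
rep(r.get_state(),(530.5,145))
arc(683,65,[673,663,653,643,633],[55,45,35,25,16],(530.5,145))"
```

```text
t 29.82 phi -37.4 R 50.3 z 196.7 yaw 64.6 q6 124  Fhandle_tan -2.6 Ftool_rad -0.7 Fz 0.5 w 17.2 g 14.0
673 [-8.3, -2.5, 0.6] 0.175
663 [-16.1, -6.5, 1.1] 0.349
653 [-23.1, -11.8, 1.7] 0.524
643 [-29.0, -18.1, 2.2] 0.698
633 [-33.8, -25.4, 2.8] 0.855
```

send_rows:
  steps:
    - {"dp": [-8.3, -2.5, 0.6], "roll": 0.175, "jaw": 10}
    - {"dp": [-16.1, -6.5, 1.1], "roll": 0.349, "jaw": 10}
    - {"dp": [-23.1, -11.8, 1.7], "roll": 0.524, "jaw": 10}
    - {"dp": [-29, -18.1, 2.2], "roll": 0.698, "jaw": 10}
    - {"dp": [-33.8, -25.4, 2.8], "roll": 0.855, "jaw": 10}

```text
time_s: 30.45
tcp_pos: [0.5331, 0.0942, 0.1939]
eef_rot: [-179.9, -0.1, 15.6]
contact_force: [2.4, 0.6, -1.1]
gripper_width: 0.0176
gripper_force: 14.0
```

send_rows:
  steps:
    - {"dp": [0, 0, 0], "roll": 0, "jaw": 10}
    - {"dp": [0, 0, 0], "roll": 0, "jaw": 10}

```text
time_s: 30.7
tcp_pos: [0.5328, 0.0941, 0.1937]
eef_rot: [-180.0, -0.0, 16.2]
contact_force: [-0.9, 1.9, 0.9]
gripper_width: 0.0174
gripper_force: 14.0
```

```bash
python3 -c "
from plant import r
from arc import *
rep(r.get_state(),(530.5,145))"
```

```text
t 30.70 phi -87.4 R 50.9 z 193.7 yaw 16.2 q6 75  Fhandle_tan 0.9 Ftool_rad -1.9 Fz 0.9 w 17.4 g 14.0
```

The wheel is back about 90°. Now I'll release and withdraw straight up.

send_rows:
  steps:
    - {"dp": [0, 0, 0], "roll": 0, "jaw": 33}
    - {"dp": [0, 0, 0], "roll": 0, "jaw": 33}
    - {"dp": [0, 0, 0], "roll": 0, "jaw": 33}
    - {"dp": [0, 0, 0], "roll": 0, "jaw": 33}

```text
time_s: 31.2
tcp_pos: [0.5326, 0.0935, 0.1935]
eef_rot: [180.0, 0.0, 16.0]
contact_force: [-0.1, -0.0, -0.6]
gripper_width: 0.0293
gripper_force: 0.0
```

send_rows:
  steps:
    - {"dp": [0, 0, -15], "roll": 0, "jaw": 33}
    - {"dp": [0, 0, -45], "roll": 0, "jaw": 33}
    - {"dp": [0, 0, -80], "roll": 0, "jaw": 33}
    - {"dp": [0, 0, -120], "roll": 0, "jaw": 33}
    - {"dp": [0, 0, -120], "roll": 0, "jaw": 33}

```text
time_s: 31.82
tcp_pos: [0.5343, 0.094, 0.3184]
eef_rot: [-180.0, -0.4, 16.0]
contact_force: [0.2, 0.5, -0.8]
gripper_width: 0.0289
gripper_force: 0.0
```

```bash
python3 -c "
from plant import r
from arc import *
rep(r.get_state(),(530.5,145))
a=r.capture('scene');b=r.capture('side')
A=cv2.resize(a['image'][100:230,220:350],None,fx=3,fy=3,interpolation=2)
B=cv2.resize(b['image'][150:280,190:320],None,fx=3,fy=3,interpolation=2)
cv2.imwrite('pics/z4.png',np.hstack([A,B]))
p=(.5335,.0955,.219);print(proj(a,p)-[220,100],proj(b,p)-[190,150])"
```

```text
t 31.82 phi -85.8 R 51.2 z 318.4 yaw 16.0 q6 75  Fhandle_tan -0.3 Ftool_rad -0.5 Fz -0.8 w 28.9 g 0.0
[72.10786198 34.25594577] [59.77502266 54.13163105]
```

View pics/z4.png

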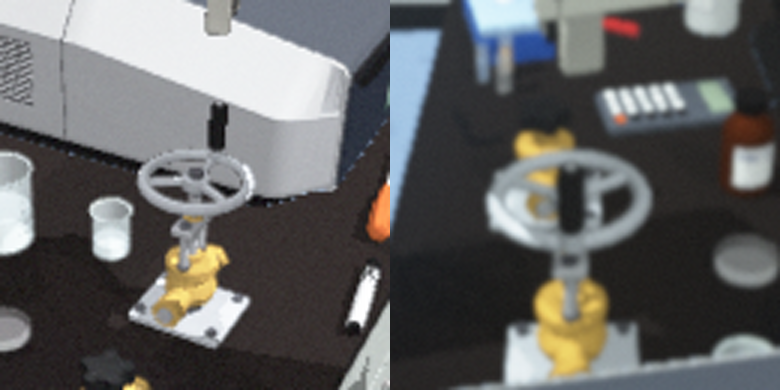

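The handle top shows at crop (218,103) and (182,168). That matches the predicted quarter-turn-back position, and the robot is clear of everything.

```bash
python3 -c "
from plant import r
print(r.close_job())"
```

```text
the job is handed in; nothing more can be done
None
```

The purge valve is open: I wound it about 1.62 turns to its stop, held it there at about 11 N for roughly one second, eased it back about 90° clockwise, released it and handed the job in at about 32 s.

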